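# Rack a seed disc in the sowing shed

### The job

Stand the loose seed disc, which lies flat on the rack's loading deck, upright in the empty bay of the rack, so that it sits in the groove and rests back against the tall tines as the stored disc in the other bay does. Do not let it fall off the rack, leave the stored disc and the things on the bench where they are, and take the hand away.

Things in the scene. Friction and masses are not known exactly. Their poses are not given: they have to be found in the camera images.
- disc: loose seed disc: plain aluminium, 150 mm across, 8 mm thick, 0.2 to 0.45 kg, a ring of dark marks on both faces, no through hole. Starts flat on the rack's deck, its back rim 18 to 28 mm short of the back strip, anywhere along the deck; its robot-side rim juts over the deck's front edge. Origin at its centre (mid-thickness), z its axis; either face may end in front.
- stored: stored seed disc, like the loose one, standing in the other bay, leaning back about 8 degrees. It can be knocked over. Origin at its centre, z its axis.
- rack: fixed dark steel rack, 370 mm wide (y), from x = -56 to +66 mm; origin at bench level in the middle of its width; x points to its back, away from the robot, z up. In front a level loading deck, behind it a groove, a back strip and tall tines; two bays side by side, centred at y = -85 and +85 mm. End plates 6 mm thick under the deck's two ends.
- deck_front (a point): middle of the deck's free front edge, on its top face (rack x -56, y 0, height 100 mm). The deck is a 6 mm plate 100 mm deep, from here to the groove, open below. A flat disc slid back to the strip has its centre at rack x = -15 mm and its front rim 34 mm ahead of this edge, free to be reached from below.
- groove (a point): middle of the groove's length and width (rack x 52, y 0), at deck height (100 mm). The groove is 16 mm wide, from x 44 (deck's back edge, low front tines) to x 60 (back strip, top 106 mm above the bench). In each bay two 8 mm rods 90 mm apart cross it front to back, tops at 96 mm; a standing disc's rim is cradled on them, its lowest point about 82 mm above the bench.
- tine_top (a point): top of one tall back tine (rack y = -55 mm). Each bay has two, 6 mm thick, 60 mm apart, 115 mm long from the back strip's top, leaning back 8 degrees. A flat disc that touches the strip and has its front rim raised tips about its back rim, which sinks into the groove; tipped past the vertical it falls back on the tines and stays.
- seat (a point): the empty bay: the point where the centre of a disc standing properly in it lies (rack x = 63 mm, y = -85 or +85 mm, 156.5 mm above the bench); axes as the rack's.
- bay: a thin dark rubber pad, 120 by 30 mm, low under the empty bay; origin at its underside, below the seat, 60 mm above the bench; fixed, axes as the rack's.
- jar: bystander: glass jar with a metal cap, 68 mm across, 100 mm high, on the bench to the left; origin at the centre of its underside.
- brush: bystander: flat brush with a wooden handle lying on the bench to the right; origin at about its middle.
- scoop_cup: bystander: white plastic cup, 76 mm across, 70 mm high, on the bench to the right; origin at the centre of its underside.
Mind the look-alikes: they are no part of the job. What is shaped like the disc but blue, brown or yellow is not meant.

How it is judged:
By the outcome, as a careful person would: the job done as asked, in the order asked, and still so for the second after the job is handed in, with the robot touching nothing.
It also fails if it takes over 72 s, if anything falls off the work surface, if the arm or the gripper's body presses on something with over 40 N, if the wrist force passes 120 N, or if a joint passes its speed limit or range.

### The arm

A 6-joint arm with a two-finger parallel gripper is mounted at the origin on the work surface. World frame = base frame: x ahead of the robot, y to its left, z up, the work surface at z = 0. Lengths are in m, angles in rad, forces in N, time in s.
With the tool pointing down it reaches from about 0.275 to 0.775 m from the base axis. Payload 14.6 kg.
Tool frame: the origin (TCP) lies midway between the tips of the shut fingers; the grasp point (between the pads) lies 19 mm behind it; z points along the fingers, y is the line along which they close (so a half turn about z gives the same grasp; the last joint's range is limited). The gripper opens to 85 mm and grips with 20 to 120 N. Pads are 22 mm wide; open, the fingers measure 114 mm over their backs; the gripper's body (76 mm by 85 mm) begins 54 mm behind the grasp point. The pads swing forward as they close: fully open they stand 13 mm farther back than shut.
Start: joints at [1.109, 0.263, -0.048, 1.259, 0, 1.415], TCP at [0.159, 0.5, 0.231] pointing down, gripper open.
Joint ranges: [-2.65, 2.65], [-0.89, 1.7], [-1.18, 1.37], [-2.13, 2.11], [-1.35, 1.29], [-3.14, 3.14]. Speed limits (rad/s): [1.89, 1.89, 2.57, 2.79, 3.14, 3.14].

### API

Orientations are given as a unit quaternion [x, y, z, w].
In Python, from cell import manip, gripper_to, kinematics, eyes, finish_job, readout gives the robot as it stands. The module is installed in compiled form; this text tells all that it offers. Calls block until the motion is done:
- manip.reach(position, orientation): joint-space move of the TCP to a pose.
- manip.move_linear(position, frame=None, feed=0.15, until_force=None): straight line of the TCP; frame=None keeps the orientation; feed is the mean speed in m/s. With until_force (N) it stops when the force on the tool has changed by that much, and returns True; else False.
- manip.move_j(angles): joint-space move.
- gripper_to(opening): opening from 0.0 (shut) to 1.0 (fully open); the grip force is fixed at half the most; returns when the fingers have stopped.
- manip.sleep(seconds).
- kinematics.inverse_kinematics(position, orientation): joint angles nearest the present ones, or None.
- eyes.snapshot(name): name is "side" or "top"; returns (picture, depth): 384x512x3 uint8, red, green, blue; 384x512 float32, m along the optical axis (not along the pixel's ray), 0 where there is no reading.
- eyes.camera_model(name): a dict with "camera_matrix" (3x3 intrinsics, pixels), "cam_to_world" (4x4, takes a point from camera to world coordinates). Camera axes: x right, y down, z forward; pixel columns grow to the right and rows downward; lengths in m; the calibration is good to about 2 mm. A picture is of the moment at which its call begins. camera_model takes no time and is no camera call.
A pose or a line that the arm cannot do raises manip.Unreachable and nothing moves.
- finish_job(): hands the job in; it is judged then, once.
Readings, each from a call of its own:
- readout.get_t(): time.
- readout.get_joint_positions(): joint angles.
- readout.get_joint_vel(): joint speeds.
- readout.get_tau(): joint torques, N m.
- readout.get_position(): TCP position.
- readout.get_tool_rot(): TCP orientation.
- readout.get_contact_force(): force on the tool from outside, world axes, zero at the start.
- readout.get_ft_torque(): the same for the moment, N m.
- readout.get_width(): opening from 0.0 (shut) to 1.0 (fully open).
- readout.get_grip_force(): force on a finger pad.
Only numpy, scipy, OpenCV 4.12 (cv2) and the standard library are available. Lean on these libraries where they do the work, as an engineer would, in place of code of your own. Each camera call takes 0.05 s, during which the arm holds its last target. There are 200 camera calls.

## Working session

There is one attempt and no reset: what is moved stays moved. The work goes in short steps, each a Python script; the robot and the scene stay as the last script left them, time stands still between calls to the robot, and variables do not carry over. Pictures are saved under pics/ and viewed, at most 10 in all, crops included, and the job is handed in when it is done.

```bash
mkdir -p pics; cat > h.py <<'E'
import numpy as np, cv2
from cell import manip, gripper_to, kinematics, eyes, finish_job, readout
def snap(n,tag):
    p,d=eyes.snapshot(n); cv2.imwrite(f'pics/{tag}.png',p[:,:,::-1]); np.savez(f'pics/{tag}.npz',p=p,d=d); return p,d
def cloud(n,d):
    m=eyes.camera_model(n);K=m['camera_matrix'];T=m['cam_to_world']
    v,u=np.mgrid[:d.shape[0],:d.shape[1]]
    P=np.stack([(u-K[0,2])/K[0,0]*d,(v-K[1,2])/K[1,1]*d,d],-1)
    return P@T[:3,:3].T+T[:3,3]
E
python3 - <<'E'
from h import *
for n in('side','top'):
    snap(n,n+'0'); m=eyes.camera_model(n); print(n,np.round(m['camera_matrix'],1).tolist(),np.round(m['cam_to_world'],3).tolist())
a=cv2.imread('pics/side0.png');b=cv2.imread('pics/top0.png')
print(readout.get_t(),readout.get_tool_rot())
E
```

```text
side [[349.2, 0.0, 254.1], [0.0, 349.2, 196.5], [0.0, 0.0, 1.0]] [[-0.901, -0.335, 0.276, 0.272], [-0.434, 0.696, -0.571, 0.5], [-0.001, -0.634, -0.773, 0.868], [0.0, 0.0, 0.0, 1.0]]
top [[420.5, 0.0, 255.5], [0.0, 420.5, 184.7], [0.0, 0.0, 1.0]] [[0.016, -0.998, 0.066, 0.422], [-1.0, -0.017, -0.01, -0.012], [0.011, -0.066, -0.998, 1.432], [0.0, 0.0, 0.0, 1.0]]
0.1 [ 1.52792152e-01  9.88258228e-01 -4.60318051e-04 -1.47360979e-04]
```

View pics/side0.png

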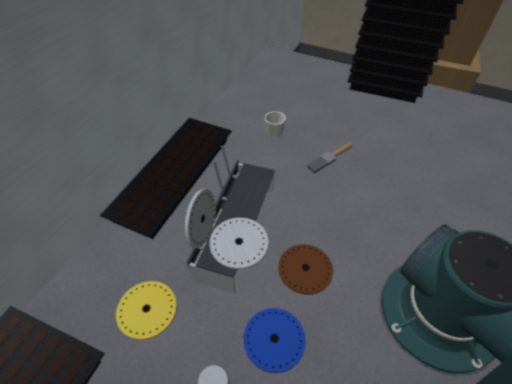

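View pics/top0.png

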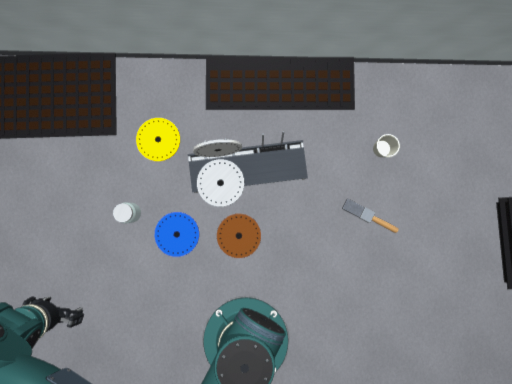

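Candidates in the top view: silver flat disc (221,183) lying on the deck, silver standing disc (217,148) which is the stored one, and yellow (158,139), blue (177,234) and brown (239,236) discs on the bench. I choose the silver one at (221,183). The stored disc fills the left (+y) bay, so the right bay is empty.

```bash
python3 - <<'E'
from h import *
for n in('top','side'):
    z=np.load(f'pics/{n}0.npz');p,d=z['p'].astype(int),z['d'];C=cloud(n,d)
    br=p.mean(2); sat=p.max(2)-p.min(2)
    reg=(C[...,0]>.3)&(C[...,0]<.7)&(abs(C[...,1])<.3)&(d>0)
    disc=reg&(br>130)&(sat<30)&(C[...,2]>.085)&(C[...,2]<.125)
    m=disc.astype(np.uint8); k,l,s,c=cv2.connectedComponentsWithStats(m); i=1+s[1:,4].argmax(); 
    cn=max(cv2.findContours((l==i).astype(np.uint8),0,1)[0],key=cv2.contourArea)
    P=C[l==i]; e=cv2.fitEllipse(cv2.convexHull(cn)); print(n,'disc px',e,'z med',np.median(P[:,2]))
    M=eyes.camera_model(n);K=M['camera_matrix'];T=M['cam_to_world']
    r=T[:3,:3]@np.linalg.inv(K)@[*e[0],1]; zt=np.median(P[:,2]); print(' centre ray',T[:3,3]+r*(zt-T[2,3])/r[2], 'rng',P.min(0),P.max(0))
    deck=reg&(br<110)&(C[...,2]>.09)&(C[...,2]<.104); Q=C[deck]; 
    k,l,s,c=cv2.connectedComponentsWithStats(deck.astype(np.uint8)); Q=C[np.isin(l,[j for j in range(1,k) if s[j,4]>40])]
    R=cv2.minAreaRect(Q[:,:2].astype(np.float32)); print(' deck z',np.median(Q[:,2]),R,cv2.boxPoints(R).round(4).tolist())
    tall=reg&(C[...,2]>.15); Q=C[tall]; print(' tall',len(Q),Q.min(0),Q.max(0))
z=cv2.imread('pics/top0.png')[120:220,170:330]; z=cv2.resize(z,None,fx=4.5,fy=4.5,interpolation=cv2.INTER_CUBIC); cv2.imwrite('pics/crop1.png',z)
from scipy.spatial.transform import Rotation as Ro
# tool yaw psi, pitch down th ; fingers closing in vertical plane
def ori(psi,th,flip=1):
    zt=np.array([np.cos(th)*np.cos(psi),np.cos(th)*np.sin(psi),-np.sin(th)])
    xt=flip*np.array([np.sin(psi),-np.cos(psi),0]); return Ro.from_matrix(np.c_[xt,np.cross(zt,xt),zt]).as_quat()
for th in (0,15,30,45,60):
  for psi in (-60,-30,0,30,60,90):
    o=[]
    for f in(1,-1):
      for x in(.33,.4):
       for y in (.08,-.1):
        for zz in(.11,.15): o.append(int(kinematics.inverse_kinematics([x,y,zz],ori(np.radians(psi),np.radians(th),f)) is not None))
    print(th,psi,o)
E
```

```text
top disc px ((219.97801208496094, 182.0904083251953), (47.42051315307617, 47.66923522949219), 103.9116439819336) z med 0.10764754649657482
 centre ray [0.51581848 0.08673883 0.10764755] rng [0.44335222 0.01101256 0.09528796] [0.59342974 0.16081902 0.11669058]
 deck z 0.09962058600075985 ((0.5606290698051453, -5.035102367401123e-05), (0.10275890678167343, 0.36938056349754333), 8.012215614318848) [[0.48399999737739563, 0.17569999396800995], [0.5354999899864197, -0.19009999930858612], [0.6371999979019165, -0.17579999566078186], [0.5857999920845032, 0.1899999976158142]]
 tall 497 [ 0.60078229 -0.10509842  0.15008857] [0.66029227 0.16650761 0.23293264]
side disc px ((238.7605743408203, 242.32931518554688), (49.813568115234375, 58.50444030761719), 84.4708251953125) z med 0.10796940578506575
 centre ray [0.51300389 0.09073089 0.10796941] rng [0.4412329  0.01254855 0.09852291] [0.59243418 0.16151128 0.11301932]
 deck z 0.09998253602712104 ((0.5697259902954102, 0.0004230588674545288), (0.1231524646282196, 0.37437519431114197), 8.141085624694824) [[0.4823000133037567, 0.1770000010728836], [0.5
[... 1156 characters left out ...]
1, 1, 1, 1, 1, 1, 1, 1, 1, 1, 1, 1, 1]
45 -60 [1, 1, 0, 1, 1, 1, 1, 1, 1, 1, 0, 1, 1, 1, 1, 1]
45 -30 [0, 1, 0, 1, 1, 1, 0, 0, 0, 1, 0, 1, 1, 1, 0, 0]
45 0 [0, 1, 0, 1, 0, 0, 0, 1, 0, 1, 0, 1, 0, 0, 0, 1]
45 30 [0, 1, 1, 1, 0, 1, 1, 1, 0, 1, 1, 1, 0, 1, 1, 1]
45 60 [1, 1, 1, 1, 1, 1, 1, 1, 1, 1, 1, 1, 1, 1, 1, 1]
45 90 [1, 1, 1, 1, 1, 1, 1, 1, 1, 1, 1, 1, 1, 1, 1, 1]
60 -60 [1, 1, 1, 1, 1, 1, 1, 1, 1, 1, 1, 1, 1, 1, 1, 1]
60 -30 [1, 1, 1, 1, 1, 1, 1, 1, 1, 1, 1, 1, 1, 1, 1, 1]
60 0 [1, 1, 1, 1, 1, 1, 1, 1, 1, 1, 1, 1, 1, 1, 1, 1]
60 30 [1, 1, 1, 1, 1, 1, 1, 1, 1, 1, 1, 1, 1, 1, 1, 1]
60 60 [1, 1, 1, 1, 1, 1, 1, 1, 1, 1, 1, 1, 1, 1, 1, 1]
60 90 [1, 1, 1, 1, 1, 1, 1, 1, 1, 1, 1, 1, 1, 1, 1, 1]
```

View pics/crop1.png

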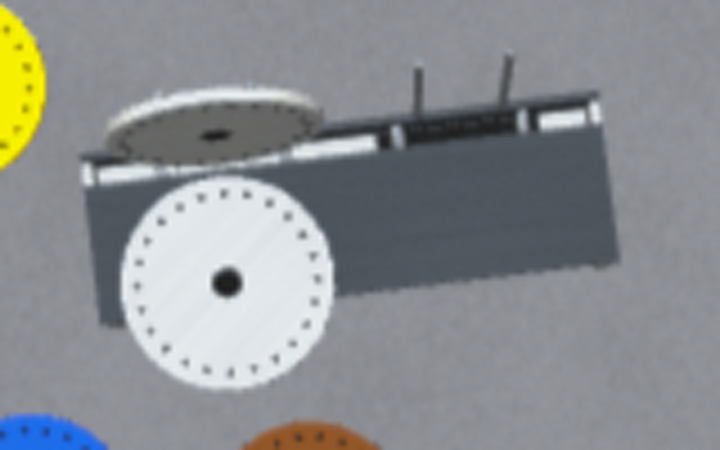

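The crop confirms a plain silver disc lying flat on the deck, with the stored disc behind it and two bare tines in the right bay. Next I look for a reachable horizontal rim grasp and the matching final poses.

```bash
cat > plan.py <<'E'
from h import *
from scipy.spatial.transform import Rotation as Ro
yaw=np.radians(8.05); RR=Ro.from_euler('z',yaw).as_matrix(); O=np.array([.566,.0005,0])
W=lambda p: O+RR@np.asarray(p,float)
c0=np.array([*(RR.T@(np.array([.5147,.0885,0])-O))[:2],.104])
L=np.radians(8); w=np.array([np.sin(L),0,np.cos(L)]); n=np.array([np.cos(L),0,-np.sin(L)])
seat=np.array([.063,-.085,.1565])
q=lambda R: Ro.from_matrix(RR@R).as_quat()
def tool0(psi,f):
    u=np.array([np.cos(psi),np.sin(psi),0]); x=f*np.array([u[1],-u[0],0]); return np.c_[x,np.cross(u,x),u]
def plan(psi,phi,rad,f,s):
    """psi heading, phi grip bearing off the front, both rack frame. -> R0, g offset, R1"""
    R0=tool0(psi,f); gh=-np.array([np.cos(phi),np.sin(phi),0]); z=np.array([0,0,1.])
    I=np.c_[gh,z,np.cross(gh,z)]; F=np.c_[w,s*n,np.cross(w,s*n)]
    M=F@I.T; return R0,rad*gh,M@R0,M
tcp=lambda c,g,R: W(c+g+.019*R[:,2])
ik=lambda p,R: kinematics.inverse_kinematics(p,q(R))
E
python3 - <<'E'
from plan import *
print(c0)
res=[]
for P in range(25,66,5):
  for H in range(0,P+1,5):
    for rad in(.05,.055,.06):
      psi,phi=np.radians(P),np.radians(H)
      for f in(1,-1):
        R0,g,_,_=plan(psi,phi,rad,f,1); u=R0[:,2]; lat=np.array([u[1],-u[0],0]); G=c0+g
        tip=(G+.019*u+.011*lat)[0]; body=(G-.054*u+.043*lat)[0]
        if tip>-.061 or body>-.062: continue
        if any(ik(tcp(c0+d,g,R0),R0) is None for d in([0,0,0],-.07*u,[0,0,.02],[-.05,0,.15])): continue
        for s in(1,-1):
          _,_,R1,M=plan(psi,phi,rad,f,s); g1=M@g
          if any(ik(tcp(seat+d,g1,R1),R1) is None for d in(0*w,.16*w,.08*w)): continue
          mid=ik(tcp(np.array([-.08,-.085,.38]),g1,R1),R1) is not None
          res.append((P-H,P,H,rad,f,s,round(tip,3),round(body,3),mid,round(-R1[2,2],2)))
res.sort(); print(len(res)); [print(r) for r in res[:25]]
E
```

```text
[-0.03847123  0.09431678  0.104     ]
76
(15, 60, 45, 0.06, -1, -1, np.float64(-0.062), np.float64(-0.071), True, np.float64(0.96))
(15, 60, 45, 0.06, 1, -1, np.float64(-0.062), np.float64(-0.071), True, np.float64(0.96))
(20, 60, 40, 0.055, -1, -1, np.float64(-0.062), np.float64(-0.07), True, np.float64(0.93))
(20, 60, 40, 0.055, 1, -1, np.float64(-0.062), np.float64(-0.07), True, np.float64(0.93))
(20, 60, 40, 0.06, -1, -1, np.float64(-0.065), np.float64(-0.074), True, np.float64(0.93))
(20, 60, 40, 0.06, 1, -1, np.float64(-0.065), np.float64(-0.074), True, np.float64(0.93))
(20, 65, 45, 0.06, -1, -1, np.float64(-0.063), np.float64(-0.065), True, np.float64(0.93))
(20, 65, 45, 0.06, 1, -1, np.float64(-0.063), np.float64(-0.065), True, np.float64(0.93))
(25, 60, 35, 0.055, -1, -1, np.float64(-0.064), np.float64(-0.073), True, np.float64(0.9))
(25, 60, 35, 0.055, 1, -1, np.float64(-0.064), np.float64(-0.073), True, np.float64(0.9))
(25, 60, 35, 0.06, -1, -1, np.float64(-0.069), np.float64(-0.077), True, np.float64(0.9))
(25, 60, 35, 0.06, 1, -1, np.float64(-0.069), np.float64(-0.077)
[... 500 characters left out ...]
-1, np.float64(-0.067), np.float64(-0.076), True, np.float64(0.86))
(30, 60, 30, 0.06, -1, -1, np.float64(-0.071), np.float64(-0.08), True, np.float64(0.86))
(30, 60, 30, 0.06, 1, -1, np.float64(-0.071), np.float64(-0.08), True, np.float64(0.86))
(30, 65, 35, 0.05, -1, -1, np.float64(-0.061), np.float64(-0.063), True, np.float64(0.86))
(30, 65, 35, 0.05, 1, -1, np.float64(-0.061), np.float64(-0.063), True, np.float64(0.86))
(30, 65, 35, 0.055, -1, -1, np.float64(-0.066), np.float64(-0.067), True, np.float64(0.86))
(30, 65, 35, 0.055, 1, -1, np.float64(-0.066), np.float64(-0.067), True, np.float64(0.86))
(30, 65, 35, 0.06, -1, -1, np.float64(-0.07), np.float64(-0.071), True, np.float64(0.86))
```

```bash
cat >> plan.py <<'E'
PSI,PHI,RAD=np.radians(60),np.radians(35),.055
def setup(f): 
    R0,g,R1,M=plan(PSI,PHI,RAD,f,-1); return R0,g,R1,M@g
E
python3 - <<'E'
from plan import *
for f in(1,-1):
    R0,g,R1,g1=setup(f);u=R0[:,2]
    for nm,c,gg,R in(('hi',c0-.07*u+[0,0,.2],g,R0),('so',c0-.07*u,g,R0),('gr',c0,g,R0),('lift',c0+[-.05,0,.18],g,R0),('mid',np.array([-.08,-.085,.38]),g1,R1),('pre',seat+.16*w,g1,R1),('seat',seat,g1,R1)):
        j=ik(tcp(c,gg,R),R); print(f,nm,np.round(tcp(c,gg,R),3),None if j is None else np.round(j,2))
f=-1
# pick the flip with the smaller j6 travel
R={f:ik(tcp(c0-.07*setup(f)[0][:,2]+[0,0,.2],setup(f)[1],setup(f)[0]),setup(f)[0]) for f in(1,-1)}
j=readout.get_joint_positions(); f=min((k for k in R if R[k] is not None),key=lambda k:abs(R[k][5]-j[5])); print('f',f)
open('f.txt','w').write(str(f))
R0,g,R1,g1=setup(f);u=R0[:,2]
manip.reach(tcp(c0-.07*u+[0,0,.2],g,R0),q(R0))
print(manip.move_linear(tcp(c0-.07*u,g,R0),feed=.12,until_force=8),readout.get_position(),readout.get_joint_positions(),readout.get_t(),readout.get_contact_force())
snap('side','side1'); p,d=snap('top','top1')
a=cv2.imread('pics/side1.png')[150:350,120:420];b=cv2.imread('pics/top1.png')[120:320,120:420]
cv2.imwrite('pics/v1.png',cv2.resize(np.hstack([a,b])[:, :],None,fx=1.33,fy=1.33,interpolation=cv2.INTER_CUBIC))
E
```

```text
1 hi [0.455 0.004 0.304] [-0.83  0.67 -0.45  2.02  1.12  1.57]
1 so [0.455 0.004 0.104] [-0.83  1.01 -0.5   1.64  1.12  1.57]
1 gr [0.482 0.069 0.104] [-0.68  1.   -0.53  1.61  1.28  1.57]
1 lift [0.432 0.062 0.284] [-0.77  0.65 -0.61  1.88  1.18  1.57]
1 mid [ 0.505 -0.102  0.417] [-0.11  0.28  0.4   1.71 -0.46  1.29]
1 pre [ 0.669 -0.079  0.352] [-0.05  0.61  0.79  1.79 -0.45  1.36]
1 seat [ 0.647 -0.082  0.194] [-0.06  0.54  0.23  1.3  -0.45  1.35]
-1 hi [0.455 0.004 0.304] [-0.83  0.67 -0.45  2.02  1.12 -1.57]
-1 so [0.455 0.004 0.104] [-0.83  1.01 -0.5   1.64  1.12 -1.57]
-1 gr [0.482 0.069 0.104] [-0.68  1.   -0.53  1.61  1.28 -1.57]
-1 lift [0.432 0.062 0.284] [-0.77  0.65 -0.61  1.88  1.18 -1.57]
-1 mid [ 0.505 -0.102  0.417] [-0.11  0.28  0.4   1.71 -0.46 -1.85]
-1 pre [ 0.669 -0.079  0.352] [-0.05  0.61  0.79  1.79 -0.45 -1.78]
-1 seat [ 0.647 -0.082  0.194] [-0.06  0.54  0.23  1.3  -0.45 -1.79]
f 1
False [0.45548381 0.00362874 0.1043595 ] [-0.83022663  1.00723293 -0.49609694  1.63773717  1.12367278  1.57078468] 4.6333 [ 0.2616497  -0.20112865 -0.3118357 ]
```

View pics/v1.png

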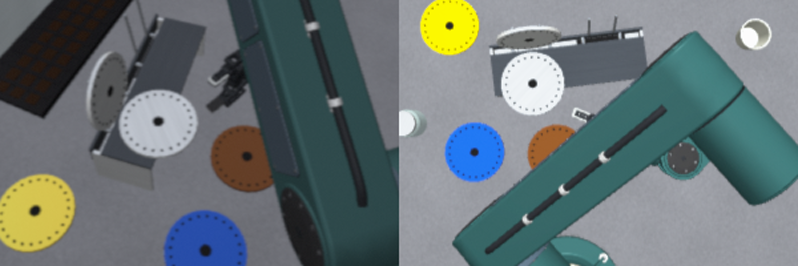

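The hand stands at the front right of the disc, fingers near (215,100) in the left panel and level with the rim. The disc and everything else are untouched, so I move in and grip.

```bash
python3 - <<'E'
from plan import *
f=int(open('f.txt').read());R0,g,R1,g1=setup(f);u=R0[:,2]
print(manip.move_linear(tcp(c0,g,R0),feed=.06,until_force=6),readout.get_position(),readout.get_contact_force())
gripper_to(0.0); print(readout.get_width(),readout.get_grip_force(),readout.get_contact_force())
print(manip.move_linear(tcp(c0+[0,0,.025],g,R0),feed=.04),readout.get_contact_force(),readout.get_ft_torque(),readout.get_width())
manip.move_linear(tcp(c0+[-.05,0,.06],g,R0),feed=.08); manip.move_linear(tcp(c0+[-.05,0,.18],g,R0),feed=.1)
print(readout.get_t(),readout.get_contact_force(),readout.get_width())
for n_ in('side','top'):
    p,d=snap(n_,n_+'2'); C=cloud(n_,d); br=p.astype(int).mean(2)
    m=(d>0)&(C[...,2]>.2)&(br>130)&(np.ptp(p.astype(int),axis=2)<30)&(C[...,0]<.56); Q=C[m]@RR-O@RR; print(n_,len(Q),Q.min(0),Q.max(0))
    A=np.c_[Q[:,:2],np.ones(len(Q))]; print(' plane slopes',np.linalg.lstsq(A,Q[:,2],rcond=None)[0])
a=cv2.imread('pics/side2.png')[120:320,120:420];b=cv2.imread('pics/top2.png')[120:320,120:420]
cv2.imwrite('pics/v2.png',cv2.resize(np.hstack([a,b]),None,fx=1.33,fy=1.33,interpolation=cv2.INTER_CUBIC))
E
```

```text
False [0.48166044 0.0682598  0.10397943] [-0.4145217  -0.87916788 -0.28130837]
0.08516475340831069 59.20015096664429 [-0.58994371 -0.82076378  2.31752649]
False [-0.42848768  0.2371518  -5.43476073] [-1.60914358  0.78357141  0.04553134] 0.0867694094003154
9.7833 [-0.10368791 -0.43279046 -3.40257514] 0.08694507154912826
side 3055 [-0.36543057  0.01686224  0.28052401] [-0.01530573  0.19577241  0.53699412]
 plane slopes [-0.44458942 -0.08294705  0.25980667]
top 2398 [-0.5685055  -0.35471495  0.24942695] [-0.01344076  0.19313671  0.63820222]
 plane slopes [-0.3970156  -0.17711419  0.27372796]
```

View pics/v2.png

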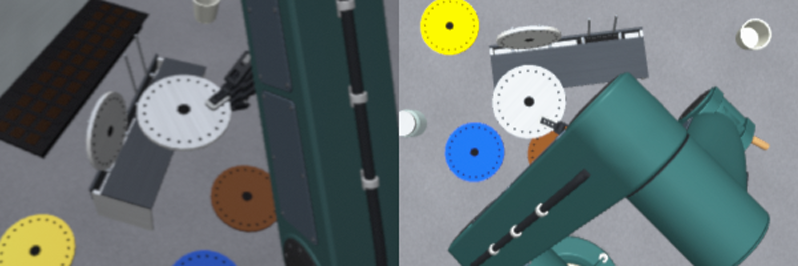

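The disc is held level, at (530,100) in the right panel, with the hand on its front-right rim. I measure its real pose in the hand and carry it over upright to a point above the bay.

```bash
python3 - <<'E'
from plan import *
f=int(open('f.txt').read());R0,g,R1,g1=setup(f)
cs=[]
for n_ in('side','top'):
    z=np.load(f'pics/{n_}2.npz');p,d=z['p'].astype(int),z['d'];C=(cloud(n_,d)-O)@RR
    m=(d>0)&(abs(C[...,2]-.288)<.03)&(p.mean(2)>130)&(np.ptp(p,axis=2)<30)&(np.hypot(C[...,0]+.088,C[...,1]-.094)<.095)
    k,l,s,_=cv2.connectedComponentsWithStats(m.astype(np.uint8)); m=l==1+s[1:,4].argmax(); Q=C[m]
    A=np.c_[Q[:,:2],np.ones(len(Q))]; a=np.linalg.lstsq(A,Q[:,2],rcond=None)[0]
    cc=cv2.minEnclosingCircle(Q[:,:2].astype(np.float32)); e=np.array(cc[0]); print(n_,len(Q),'slopes deg',np.degrees(np.arctan(a[:2])),cc,'z top',a@[*e,1])
print('expected c',c0+[-.05,0,.18], 'tool',(R0.T@RR.T@Ro.from_quat(readout.get_tool_rot()).as_matrix()).round(3).tolist())
manip.reach(tcp(np.array([-.10,-.06,.40]),g1,R1),q(R1)); manip.sleep(.3)
print(manip.move_linear(tcp(seat+.17*w-.004*n,g1,R1),feed=.12),readout.get_position(),tcp(seat+.17*w-.004*n,g1,R1),readout.get_contact_force(),readout.get_width(),readout.get_t())
for n_ in('side','top'): snap(n_,n_+'3')
a=cv2.imread('pics/side3.png')[80:280,120:420];b=cv2.imread('pics/top3.png')[60:260,120:420]
cv2.imwrite('pics/v3.png',cv2.resize(np.hstack([a,b]),None,fx=1.33,fy=1.33,interpolation=cv2.INTER_CUBIC))
E
```

```text
side 2901 slopes deg [-0.38744285 -0.34140191] ((-0.08791632205247879, 0.0927504301071167), 0.07601185888051987) z top 0.28749861639909513
top 2270 slopes deg [-0.77996886 -0.34502698] ((-0.08844422549009323, 0.09295576065778732), 0.0753101259469986) z top 0.28747571252966125
expected c [-0.08847123  0.09431678  0.284     ] tool [[1.0, -0.001, -0.0], [0.001, 1.0, -0.0], [0.0, 0.0, 1.0]]
False [ 0.66586886 -0.07926964  0.36332859] [ 0.66611726 -0.07929589  0.36281474] [-0.43442366  0.43032139 -4.76847491] 0.08187541211801763 13.4417
```

View pics/v3.png

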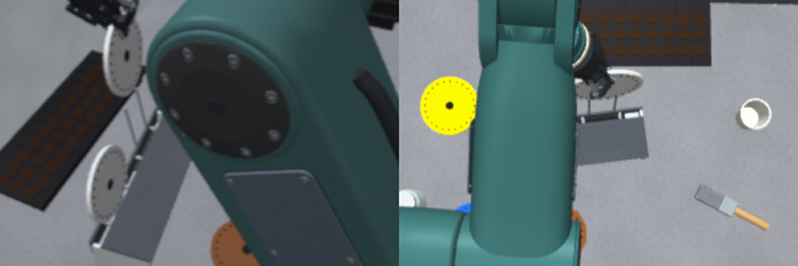

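The disc is upright above the right bay, at (122,55) in the left panel. The stored disc at (108,183) is still standing. I check the held disc's plane, then lower it.

```bash
python3 - <<'E'
from plan import *
f=int(open('f.txt').read());R0,g,R1,g1=setup(f)
ce=seat+.17*w-.004*n
z=np.load('pics/side3.npz');p,d=z['p'].astype(int),z['d'];C=(cloud('side',d)-O)@RR
m=(d>0)&(np.linalg.norm(C-ce,axis=-1)<.09)&(abs((C-ce)@n)<.03)&(p.mean(2)>110)&(np.ptp(p,axis=2)<30);Q=C[m]
A=np.c_[Q[:,1:],np.ones(len(Q))];a=np.linalg.lstsq(A,Q[:,0],rcond=None)[0]
D=abs(Q[:,0]-A@a)<.003;a=np.linalg.lstsq(A[D],Q[D,0],rcond=None)[0];Q=Q[D]
print(len(Q),'lean deg',np.degrees(np.arctan(a[1])),'yaw',np.degrees(np.arctan(a[0])),'front x at centre',a@[ce[1],ce[2],1],'expect',(ce-.004*n)[0],Q.min(0),Q.max(0),ce)
# tine check in earlier picture (empty bay)
z=np.load('pics/side2.npz');d=z['d'];C=(cloud('side',d)-O)@RR
m=(d>0)&(C[...,2]>.125)&(C[...,2]<.215)&(C[...,1]<-.03)&(C[...,1]>-.13)&(C[...,0]>.04)&(C[...,0]<.1);T=C[m]
b=np.polyfit(T[:,2],T[:,0],1);print('tines',len(T),np.degrees(np.arctan(b[0])),'x at z.1565',np.polyval(b,.1565),[T[T[:,1]<-.085][:,1].mean(),T[T[:,1]>-.085][:,1].mean()])
E
```

```text
176 lean deg 9.08867533063013 yaw 1.0733961671818486 front x at centre 0.07807535852654106 expect 0.07873728261327856 [ 0.06942862 -0.15968574  0.27275367] [ 0.09229952 -0.00843187  0.39693726] [ 0.08269835 -0.085       0.32540226]
tines 106 8.073867125462575 x at z.1565 0.0676921726007321 [np.float64(-0.11223827730639181), np.float64(-0.05263117334925461)]
```

```bash
python3 - <<'E'
from plan import *
f=int(open('f.txt').read());R0,g,R1,g1=setup(f)
s2=seat+[0,.0015,0]-.004*n
print(manip.move_linear(tcp(s2+.03*w,g1,R1),feed=.1,until_force=8),readout.get_contact_force())
print(manip.move_linear(tcp(s2-.005*w,g1,R1),feed=.03,until_force=6))
pos=readout.get_position(); R=RR.T@Ro.from_quat(readout.get_tool_rot()).as_matrix()
print('centre now',RR.T@(pos-O)-.019*R[:,2]-g1,'want',seat,readout.get_contact_force(),readout.get_width(),readout.get_t())
for n_ in('side','top'): snap(n_,n_+'4')
a=cv2.imread('pics/side4.png')[80:280,120:420];b=cv2.imread('pics/top4.png')[60:260,120:420]
cv2.imwrite('pics/v4.png',cv2.resize(np.hstack([a,b]),None,fx=1.33,fy=1.33,interpolation=cv2.INTER_CUBIC))
E
```

```text
False [-1.08206702 -0.48461987 -3.49760398]
True
centre now [ 0.05910763 -0.08373848  0.15721565] want [ 0.063  -0.085   0.1565] [ 0.79035234 -0.04473463  5.68706928] 0.08466215367557152 16.0083
```

View pics/v4.png

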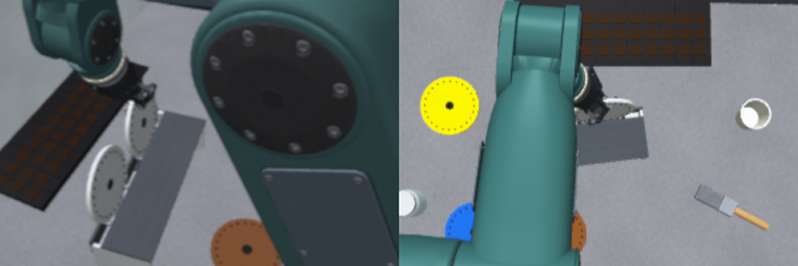

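It is seated: the centre came to 157 mm height with contact on the rods, and both discs stand parallel in the left panel. I press it lightly back to the tines, release and withdraw.

```bash
python3 - <<'E'
from plan import *
f=int(open('f.txt').read());R0,g,R1,g1=setup(f)
p=readout.get_position()
print(manip.move_linear(p+RR@(.004*n),feed=.02,until_force=4),readout.get_position()-p)
gripper_to(.35); manip.sleep(.3); print(readout.get_width(),readout.get_contact_force())
p=readout.get_position(); tz=Ro.from_quat(readout.get_tool_rot()).as_matrix()[:,2]
print(manip.move_linear(p-.07*tz,feed=.06,until_force=6))
p=readout.get_position(); manip.move_linear(p+[0,0,.08],feed=.1)
p=readout.get_position(); manip.move_linear([.42,-.2,p[2]],feed=.15); manip.sleep(.5)
print(readout.get_t(),readout.get_contact_force())
for n_ in('side','top'): snap(n_,n_+'5')
z=np.load('pics/side5.npz');P,d=z['p'].astype(int),z['d'];C=(cloud('side',d)-O)@RR
for nm,c in(('loose',seat),('stored',seat*[1,-1,1])):
    m=(d>0)&(np.linalg.norm(C-c,axis=-1)<.09)&(abs((C-c)@n)<.03)&(P.mean(2)>90)&(np.ptp(P,axis=2)<30)&(C[...,2]>.11);Q=C[m]
    for _ in range(3):
        A=np.c_[Q[:,1:],np.ones(len(Q))];a=np.linalg.lstsq(A,Q[:,0],rcond=None)[0];Q=Q[abs(Q[:,0]-A@a)<.004]
    print(nm,len(Q),'lean',np.degrees(np.arctan(a[1])),'front x',a@[c[1],c[2],1],Q.min(0),Q.max(0))
a=cv2.imread('pics/side5.png')[80:280,120:420];b=cv2.imread('pics/top5.png')[60:260,120:420]
cv2.imwrite('pics/v5.png',cv2.resize(np.hstack([a,b]),None,fx=1.33,fy=1.33,interpolation=cv2.INTER_CUBIC))
E
```

```text
True [ 1.46187504e-03  7.52041358e-05 -1.38732380e-04]
0.34917471260961247 [0.40291077 0.46497177 0.18265998]
False
21.7 [ 0.93758674  0.52991977 -0.16090323]
loose 148 lean 8.647237949513386 front x 0.05879806563249312 [ 0.0549565  -0.15861678  0.14301933] [ 0.07389023 -0.00900266  0.23167586]
stored 188 lean 8.17172320741159 front x 0.05978808030173001 [0.05705096 0.01143119 0.14325586] [0.07459559 0.16083408 0.23258404]
```

View pics/v5.png

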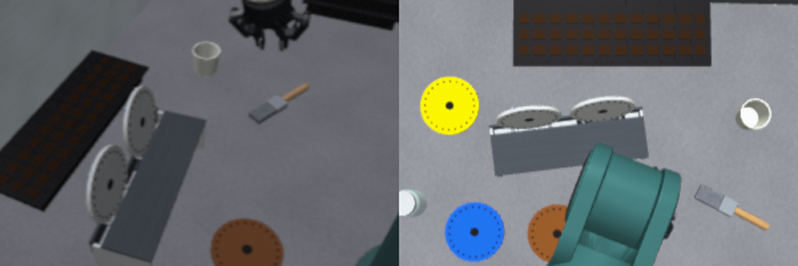

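Both discs now stand alike, leaning back 8 to 9 degrees, at (140,120) and (108,183) in the left panel. The hand is clear and the bystanders are where they were, so I hand the job in.

```bash
python3 -c "
from h import *
print(finish_job())"
```

```text
the job is handed in; nothing more can be done
None
```

The loose disc stands in the groove of the right-hand bay, resting back against the tines like the stored disc; the bystanders look undisturbed, the hand is clear, and I handed the job in at about 22 s.

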